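# Build the sieve tower from the ultrasonic-bath rack

### The arm

A 6-joint arm with a two-finger parallel gripper is mounted at the origin on a cart in front of the work surface, level with it; the furniture and walls round the work are solid. World frame = base frame: x ahead of the robot, y to its left, z up, the work surface at z = 0. Lengths are in m, angles in rad, forces in N, time in s.
With the tool pointing down it reaches from about 0.225 to 0.875 m from the base axis. Payload 3.4 kg.
Tool frame: the origin (TCP) lies between the finger pads; the fingertips stand 17 mm ahead of it and the grasp point (between the pads) lies 2 mm behind it; y points along the fingers, z is the direction in which the jaws open and shut, and the axes are right-handed (so a half turn about y gives the same grasp; the last joint's range is limited). The gripper opens to 85 mm and grips with 20 to 120 N. Pads are 22 mm wide; open, the fingers measure 114 mm over their backs; the gripper's body (76 mm by 85 mm) begins 54 mm behind the grasp point. The pads swing forward as they close: fully open they stand 13 mm farther back than shut.
Start: joints at [1.128, 0.276, 1.505, -0, 1.361, -0.121], TCP at [0.182, 0.546, 0.248] pointing down, gripper open.
Joint ranges: [-2.89, 2.89], [-0.75, 2.08], [0.22, 2.7], [-1.18, 4.32], [0.11, 2.71], [-2.7, 2.7]. Speed limits (rad/s): [2.57, 2.57, 3.14, 3.14, 3.14, 3.14].

### API

Orientations are given as a unit quaternion [w, x, y, z].
In Python, from rig import manip, get_image, camera_model, sign_off, spot_in, silhouettes, spot_point gives the robot as it stands.
- The arm moves only by the tool jog_arm, never from a script. Its argument "targets" is a list of rows, each a list of 3 entries, a list of its own where there are three numbers: the finger opening in m, from 0 to 0.0854, then the shift along the world's x, y, z in m, then the turn about the world's z in rad. In form: [[claw, [x, y, z], spin], ...]. A call has 1 to 10 rows; each row shifts and turns the commanded pose from where the row before left it; what a row does not reach is not made up. A row lasts 1/8 s, in which the tool goes at most 62.5 mm and 10.7 degrees, less where a joint would pass 70% of its speed; a pose out of reach is approached as far as the arm can. A call with a gripper value outside its range is refused whole. The fingers move at their own pace and stop on an object; "force" is the grip in N (left out, the last holds). Time passes only in rows, so rows that do not move let the fingers close. It gives the time, the measured TCP pose, the force and the opening at its end, in the units of the state.
- manip.get_state(): the state, without advancing time (a new reading comes with each control period).
- get_image(name): name is "scene" or "top" or "wrist"; returns (picture, depth): 384x512x3 uint8, red, green, blue; 384x512 float32, m along the optical axis (not along the pixel's ray), 0 where there is no reading.
- camera_model(name): a dict with "mtx" (3x3 intrinsics, pixels), "world_from_camera" (4x4, takes a point from camera to world coordinates). Camera axes: x right, y up, looking along -z (the intrinsics and any distortion apply to the point x, -y, -z); pixel columns grow to the right and rows downward; lengths in m; the calibration is good to about 2 mm. A picture is of the moment at which its call begins: read the wrist's pose just before it. camera_model takes no time and is no camera call; for the wrist camera it gives the pose at the moment of the call.
- sign_off(): hands the job in, once; it reports no verdict.
Trained networks look in the newest picture that a camera, given by its name, has taken for a name from the list of things; names that differ only in an ending like _2 or _b are one class to them, and where a whole thing is asked for, a point or a joint stands for the part that bears it (a point fixed in the world has none). Each returns a list of dicts, best first, with "score" (0 to 1); they miss things now and then, are a little off and sometimes report something else, mostly with a low value. They report only what shows in the picture. A call takes as long as a camera call. They do not tell look-alikes from the thing itself.
- spot_in(name, camera): "position" ([column, row] in pixels, amid what is visible of it).
- silhouettes(name, camera): "mask" (384x512 bool, what is visible of it) and "position" ([column, row] in pixels, amid what is visible of it).
- spot_point(name, camera): "position" ([column, row] in pixels: a listed point, or the origin of a listed thing).
The state is a dict: "clock": time; "qpos": joint angles; "qd": joint speeds; "effort": joint torques, N m; "position": TCP position; "ee_rot": TCP orientation; "contact_force": force on the tool from outside, world axes, zero at the start; "moment": the same for the moment, N m; "width": finger opening in m.
Only numpy, scipy, OpenCV 4.12 (cv2) and the standard library are available. Lean on these libraries where they do the work, as an engineer would, in place of code of your own. Each camera call takes 0.05 s, during which the arm holds its last target.

### The job

Three small test sieves have come out of the ultrasonic bath in their rack. Lift the hold-down bar up out of its two open brackets and lay it flat on the bench top, handle up, then build the tower on the receiver pan of the shaker: the finest mesh first, the middle mesh on that, the coarsest mesh on top, and last the lid, each one fully nested in the rim below it. Do not shift the wash bottle, the tally counter or the brush.

Things in the scene. Friction and masses are not known exactly. Their poses are not given: they have to be found in the camera images.
- hold_down_bar: loose steel flat bar, 16 mm wide (x), 262 long (y), 8 thick, with an upright handle plate in its middle, 10 mm thick (x), 44 long (y), from 7 to 30 mm above the underside. Origin: centre of the underside. Starts in the two open slots of the rack, underside 51.5 mm above the bench, across all three sieves; lifts straight up. Bench top is clear for x 0.30-0.70, y 0.00-0.45 but for the listed things
- sieve_fine: steel test sieve, FINEST mesh (1.9 mm pitch, like grey cloth). Round cup with a mesh floor: tapered skirt, diameter 42 at z=0 to 48 at z=10 mm; body 58 outer, 52 inner diameter, from the shoulder at z=10 to the rim at z=38 mm. The skirt enters the rim below until the shoulder rests on it (28 mm a sieve). Origin: skirt's underside, on the axis, z up. Starts in any rack seat, origin at z=12 mm
- sieve_medium: steel test sieve with the MIDDLE mesh (6.5 mm pitch, single wires can be made out); same frame, size, origin and start height as the fine one, in another seat of the rack
- sieve_coarse: steel test sieve with the COARSEST mesh (17 mm pitch, only two thick wires each way, one wide open square in the middle); same frame, size, origin and start height as the fine one, in another seat of the rack
- lid: turned steel lid of the tower: below, the same tapered 10 mm skirt as the sieves; a 58 mm flange from z=10 to 14 mm; in the middle a round knob, 20 mm diameter, from z=22 to 38 mm on a neck of 14 mm. Origin: centre of the skirt's underside, z up. Starts standing loose on the bench
- shaker: round white sieve shaker, 100 mm diameter, 36 mm high, black knob on its front, fixed. On its axis stands the fixed steel receiver pan, an open cup, 58 mm outer and 52 mm inner diameter, rim 72 mm above the bench. Origin: centre of the underside, at bench height. Fully nested, the origins stand above the bench: fine sieve 62 mm, medium 90, coarse 118, lid 146
- rack: fixed aluminium rack, 84 mm (x; end feet 100) by 275 mm (y): a sheet, top 22 mm above the bench, with three round seats at y = -72, 0, +72 mm that hold the sieves by their shoulders (rims 50 mm above the bench), and at y = -121 and +121 mm an upright bracket with an open slot for the bar, 68 mm high. Origin: centre, at bench height
- wash_bottle: plastic wash bottle with a bent spout, 61x98x187 mm, loose bystander; its round body, 60 mm across, has its axis 18 mm in +y of the origin, which is at bench height
- tally_counter: chrome hand tally counter, 50x61x17 mm, loose bystander lying on the bench; origin under its middle
- sieve_brush: small hand brush, 150 mm long, lying loose on the bench along its own x axis; bystander; origin under its middle
There are look-alikes about, which are no part of the job. What is shaped like the sieve_fine but red is not meant. What is shaped like the sieve_medium but purple is not meant.

How it is judged:
On the way, in this order (a step that is already met when the one before it is completed fails the run):
1. the hold-down bar lies flat on the bench, handle up, while the sieves are still in the rack (height (world z) of hold_down_bar between -0.006 and 0.006 m and angle between hold_down_bar's own z axis and vertical below 0.1 rad and linear speed of hold_down_bar below 0.03 m/s and distance of each of sieve_fine, sieve_medium, sieve_coarse from where it was at the start of the episode below 0.02 m and contact force between hold_down_bar and the fingers below 0.5 N), for 0.2 s.
2. the fine sieve is nested on the receiver pan and nothing is on it yet (horizontal distance between sieve_fine and shaker below 0.006 m and height (world z) of sieve_fine between 0.058 and 0.066 m and angle between sieve_fine's own z axis and vertical below 0.07 rad and horizontal distance between each of sieve_medium, sieve_coarse, lid and shaker above 0.05 m), for 0.2 s.
3. the medium sieve is nested on the fine sieve and nothing is on it yet (horizontal distance between sieve_fine and shaker below 0.006 m and height (world z) of sieve_fine between 0.058 and 0.066 m and angle between each of sieve_fine, sieve_medium's own z axis and vertical below 0.07 rad and horizontal distance between sieve_medium and sieve_fine below 0.006 m and height (world z) of sieve_medium between 0.086 and 0.094 m and horizontal distance between each of sieve_coarse, lid and shaker above 0.05 m), for 0.2 s.
4. the coarse sieve is nested on the medium sieve and nothing is on it yet (horizontal distance between sieve_fine and shaker below 0.006 m and height (world z) of sieve_fine between 0.058 and 0.066 m and angle between each of sieve_fine, sieve_medium, sieve_coarse's own z axis and vertical below 0.07 rad and horizontal distance between sieve_medium and sieve_fine below 0.006 m and height (world z) of sieve_medium between 0.086 and 0.094 m and horizontal distance between sieve_coarse and sieve_medium below 0.006 m and height (world z) of sieve_coarse between 0.114 and 0.122 m and horizontal distance between lid and shaker above 0.05 m), for 0.2 s.
5. the lid is nested on the coarse sieve (horizontal distance between sieve_fine and shaker below 0.006 m and height (world z) of sieve_fine between 0.058 and 0.066 m and angle between each of sieve_fine, sieve_medium, sieve_coarse, lid's own z axis and vertical below 0.07 rad and horizontal distance between sieve_medium and sieve_fine below 0.006 m and height (world z) of sieve_medium between 0.086 and 0.094 m and horizontal distance between sieve_coarse and sieve_medium below 0.006 m and height (world z) of sieve_coarse between 0.114 and 0.122 m and horizontal distance between lid and sieve_coarse below 0.006 m and height (world z) of lid between 0.142 and 0.15 m), for 0.2 s.
At the end, for the whole second after the job is handed in: On the receiver pan, from below: fine, medium, coarse sieve, lid; each within 6 mm of the axis of the one below, 4 mm of its nested height and 0.07 rad of upright. The bar lies on the bench, handle up (within 6 mm of its height, 0.1 rad). All at rest (all of step 5 and height (world z) of hold_down_bar between -0.006 and 0.006 m and angle between hold_down_bar's own z axis and vertical below 0.1 rad and linear speed of hold_down_bar below 0.03 m/s and linear speed of each of sieve_fine, sieve_medium, sieve_coarse, lid below 0.02 m/s and angular speed of each of sieve_fine, sieve_medium, sieve_coarse, lid below 0.3 rad/s); the robot touches nothing.
It fails at once if the wash bottle is shifted by more than 25 mm (distance of wash_bottle from where it was at the start of the episode above 0.025 m).
It fails at once if the tally counter is shifted by more than 25 mm (distance of tally_counter from where it was at the start of the episode above 0.025 m).
It fails at once if the brush is shifted by more than 25 mm (distance of sieve_brush from where it was at the start of the episode above 0.025 m).
It also fails if it takes over 112 s, if anything falls off the work surface, if the arm or the gripper's body presses on something with over 40 N, if the wrist force passes 120 N, or if a joint passes its speed limit or range.

## Working session

There is one attempt and no reset: what is moved stays moved. The work goes in short steps, Python scripts to look and compute and a tool call to move; the robot and the scene stay as the last step left them, time stands still between calls to the robot, and variables do not carry over. Pictures are saved under pics/ and viewed, and the job is handed in when it is done.

Besides the shell and the picture viewer there is one more tool, called after ">>>" as name([rows], argument=value, ...), one row to a line, values as JSON. jog_arm: Moves the arm, as the interface text tells. Its arguments: {"type":"object","properties":{"targets":{"type":"array","items":{"type":"array"}},"force":{"type":"number"}},"required":["targets"]}

```bash
mkdir -p pics; ls
python3 - <<'E'
from rig import *
import cv2
s=manip.get_state();print(s)
for n in ["scene","top"]:
    im,d=get_image(n);cv2.imwrite(f"pics/{n}0.png",im[:,:,::-1]);
    import numpy as np
    np.save(f"{n}0.npy",d)
    c=camera_model(n);print(n,c)
E
```

```text
pics
{'clock': 0.0, 'qpos': array([ 1.12801515e+00,  2.76590527e-01,  1.50616176e+00, -2.99461334e-05,
        1.36070747e+00, -1.21032177e-01]), 'qd': array([ 0.00065815,  0.00022399, -0.00128415,  0.00097401, -0.00085275,
       -0.00140273]), 'effort': array([-1.84398661e-03, -4.16780126e+01, -2.45801586e+01, -1.49018765e-04,
        1.08667585e-02,  3.03393428e-06]), 'position': array([0.18163975, 0.54501261, 0.24743084]), 'ee_rot': array([-0.69733943,  0.69861332, -0.11343686,  0.11308948]), 'contact_force': array([-0.87599323, -0.05686638, -0.13449342]), 'moment': array([-0.03422309,  0.00342024,  0.01731513]), 'width': 0.08537719762173712}
scene {'mtx': array([[406.20036419,   0.        , 255.91887205],
       [  0.        , 406.20036419, 184.57175739],
       [  0.        ,   0.        ,   1.        ]]), 'world_from_camera': array([[ 0.60441956,  0.55455878, -0.5719629 ,  0.01606901],
       [-0.79655473,  0.43268548, -0.4222367 , -0.15030429],
       [ 0.01332498,  0.71080787,  0.70325999,  0.68988584],
       [ 0.        ,  0.        ,  0.        ,  1.        ]])}
top {'mtx': array([[493.57875676,   0.        , 253.78529676],
       [  0.        , 493.57875676, 187.53422143],
       [  0.        ,   0.        ,   1.        ]]), 'world_from_camera': array([[-0.01939845,  0.99484271, -0.09955745,  0.4023014 ],
       [-0.99976339, -0.01832089,  0.01172645,  0.21426593],
       [ 0.00984199,  0.09976137,  0.99496272,  1.09778682],
       [ 0.        ,  0.        ,  0.        ,  1.        ]])}
```

View pics/scene0.png

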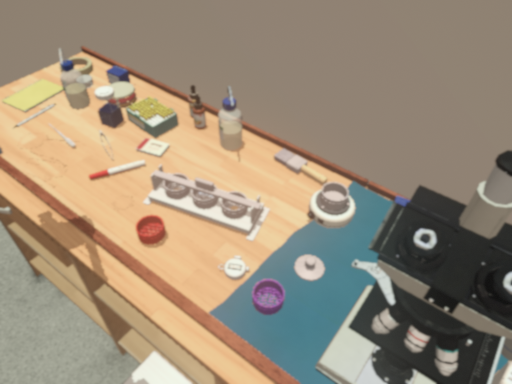

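View pics/top0.png

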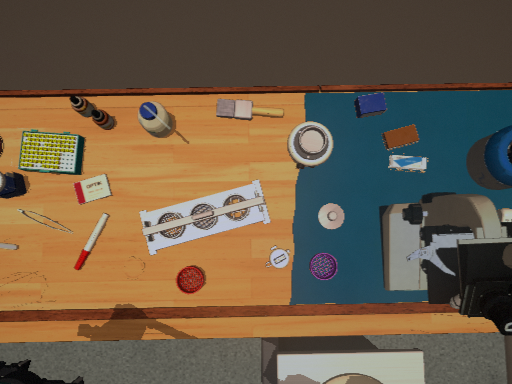

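```bash
cat > h.py <<'E'
import numpy as np, cv2
from rig import *
def px2w(n,u,v,z=None,d=None,c=None):
    c=c or camera_model(n);K=c["mtx"];T=c["world_from_camera"]
    r=np.array([(u-K[0,2])/K[0,0],-(v-K[1,2])/K[1,1],-1.0])
    o=T[:3,3];w=T[:3,:3]@r
    if d is None: d=(z-o[2])/w[2]
    return o+w*d
def cloud(n,d,c=None):
    c=c or camera_model(n);K=c["mtx"];T=c["world_from_camera"]
    v,u=np.mgrid[:384,:512]
    p=np.stack([(u-K[0,2])/K[0,0]*d,-(v-K[1,2])/K[1,1]*d,-d],-1)
    return p@T[:3,:3].T+T[:3,3]
E
python3 - <<'E'
from h import *
im=cv2.imread("pics/top0.png");d=np.load("top0.npy")
P=cloud("top",d)
cv2.imwrite("pics/c1.png",cv2.resize(im[170:260,130:280],None,fx=5,fy=5,interpolation=cv2.INTER_CUBIC))
cv2.imwrite("pics/c2.png",cv2.resize(im[90:290,200:360],None,fx=3,fy=3,interpolation=cv2.INTER_CUBIC))
def fit(name,u0,u1,v0,v1,zlo,zhi):
    p=P[v0:v1,u0:u1].reshape(-1,3);p=p[(p[:,2]>zlo)&(p[:,2]<zhi)]
    q=(p[:,:2]*1e4).astype(np.float32)
    (c,r)=cv2.minEnclosingCircle(q);rect=cv2.minAreaRect(q)
    print(name,len(p),"mean",p.mean(0).round(4),"circ",np.array(c)/1e4,r/1e4,"rect",np.array(rect[0])/1e4,np.array(rect[1])/1e4,rect[2])
fit("bench",240,280,150,180,-.1,.1)
fit("shaker pan",285,340,115,175,.06,.09)
fit("shaker body",285,340,115,175,.026,.05)
fit("lid",315,348,200,232,.006,.06)
fit("knob",315,348,200,232,.03,.06)
fit("rack",135,275,175,255,.012,.03)
fit("bar",135,275,175,255,.053,.066)
fit("handle",135,275,175,255,.072,.1)
fit("counter",262,295,243,272,.008,.05)
fit("purple",305,345,248,285,.02,.06)
fit("red",170,210,262,296,.02,.06)
fit("brush",210,290,90,122,.006,.06)
fit("bottle",130,192,95,148,.02,.3)
for n in ["shaker","lid","hold_down_bar","rack","sieve_fine","sieve_medium","sieve_coarse","wash_bottle","tally_counter","sieve_brush"]:
    print(n,[(np.round(a["position"],1).tolist(),round(a["score"],2)) for a in spot_in(n,"top")][:5])
E
```

```text
bench 1197 mean [0.5638 0.1876 0.0009] circ [0.56404468 0.18745149] 0.05480781860351563 rect [0.56396025 0.18741409] [0.08787584 0.06691924] 88.91683959960938
shaker pan 178 mean [0.6057 0.0766 0.0703] circ [0.60548223 0.07694075] 0.02917498779296875 rect [0.60497534 0.07689468] [0.05539943 0.0569425 ] 43.329410552978516
shaker body 1375 mean [0.6    0.0795 0.04  ] circ [0.60000537 0.07927008] 0.05510814208984375 rect [0.60477939 0.07643782] [0.09833373 0.09936741] 23.44036865234375
lid 558 mean [0.4448 0.0351 0.0183] circ [0.44519687 0.03407952] 0.045060684204101566 rect [0.44515234 0.0317235 ] [0.06570752 0.06634385] 88.91731262207031
knob 72 mean [0.4449 0.035  0.0382] circ [0.44505    0.03433231] 0.009987460327148437 rect [0.44503135 0.03496815] [0.01766291 0.01947358] 85.85047912597656
rack 2894 mean [0.4472 0.3112 0.0231] circ [0.41168579 0.30211665] 0.1492786865234375 rect [0.41259736 0.30012903] [0.1615597  0.25672051] 14.184530258178711
bar 901 mean [0.4493 0.312  0.0597] circ [0.44837471 0.31038584] 0.1308572998046875 rect [0.4514522  0.31105781] [0.05395366 0.26115457] 12.
[... 694 characters left out ...]
 [0.72205552 0.20688997] 0.08936434326171876 rect [0.69828418 0.2071665 ] [0.17832814 0.06572736] 89.52977752685547
bottle 889 mean [0.647  0.4034 0.1076] circ [0.64369238 0.39766089] 0.046905926513671876 rect [0.64310366 0.40573965] [0.08911356 0.05962943] 20.7015438079834
shaker [([310.1, 144.5], 0.82), ([169.1, 217.3], 0.72)]
lid [([331.8, 214.5], 0.9)]
hold_down_bar [([200.8, 214.6], 0.92)]
rack [([217.4, 217.2], 0.66)]
sieve_fine [([189.0, 279.3], 0.72), ([202.1, 218.1], 0.66)]
sieve_medium [([328.6, 264.6], 0.57), ([167.4, 229.5], 0.54)]
sieve_coarse [([236.0, 198.0], 0.67)]
wash_bottle [([154.4, 118.4], 0.57)]
tally_counter [([277.8, 259.3], 0.55)]
sieve_brush [([240.7, 109.9], 0.68)]
```

View pics/c1.png

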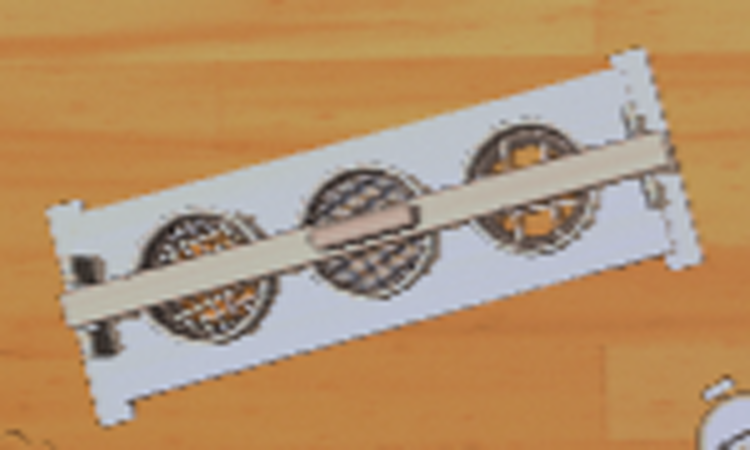

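View pics/c2.png

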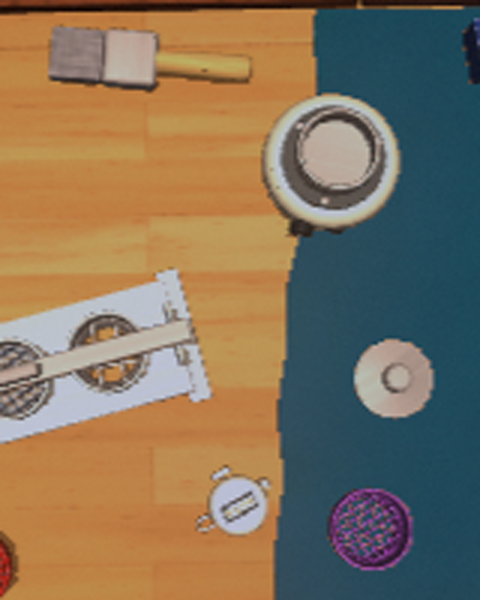

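Run:
```python
from h import *
from scipy.spatial.transform import Rotation as R
s=manip.get_state();q=s["ee_rot"];M=R.from_quat([q[1],q[2],q[3],q[0]]).as_matrix();print(M.round(3))
print("jaw az deg",np.degrees(np.arctan2(M[1,2],M[0,2])), s["clock"])
d=np.load("top0.npy");P=cloud("top",d)
p=P[175:255,135:275].reshape(-1,3)
for lo,hi in((.053,.064),(.074,.1)):
    q=p[(p[:,2]>lo)&(p[:,2]<hi)][:,:2];m=np.median(q,0);q=q[np.linalg.norm(q-m,axis=1)<.14]
    c=q.mean(0);w,V=np.linalg.eigh(np.cov((q-c).T));v=V[:,1];v=v*np.sign(v[1]);print(c,v,np.degrees(np.arctan2(-v[0],v[1])),"ext",np.percentile((q-c)@v,[0,1,99,100]))
for z0 in (.02,.1,.14,.17):
    p=P[95:148,130:192].reshape(-1,3);p=p[(p[:,2]>z0)&(p[:,2]<z0+.03)];print(z0,len(p),p.min(0),p.max(0)) if len(p) else 0
c=camera_model("wrist");W=c["world_from_camera"];print(W.round(3),c["mtx"][0,0],(M.T@(W[:3,3]-s["position"])).round(3))
```

```text
[[ 0.949  0.     0.316]
 [-0.316  0.     0.949]
 [-0.    -1.     0.   ]]
jaw az deg 71.5632932565059 0.6
[0.44923924 0.31198964] [-0.24440251  0.96967387] 14.146526784238157 ext [-0.13207313 -0.12946858  0.12699303  0.1293854 ]
[0.44933205 0.3103539 ] [-0.23848779  0.9711455 ] 13.797305524371978 ext [-0.02145163 -0.02127791  0.02087696  0.02142821]
0.02 84 [0.62789876 0.38208839 0.02017762] [0.67551099 0.42961257 0.0499417 ]
0.1 252 [0.63051256 0.38607882 0.10009004] [0.6832904  0.43776479 0.12931157]
0.14 22 [0.61136979 0.36298702 0.140064  ] [0.6717874  0.41695629 0.16978638]
0.17 86 [0.61559168 0.36466894 0.17114438] [0.65642835 0.41128686 0.18895128]
[[ 0.317 -0.896 -0.311  0.102]
 [ 0.948  0.299  0.104  0.572]
 [ 0.    -0.328  0.945  0.373]
 [ 0.     0.     0.     1.   ]] 320.97577841184255 [-0.084 -0.124 -0.   ]
```

>>> jog_arm([
  [0.085, [0.038, -0.0335, -0.004], -0.143],
  [0.085, [0.038, -0.0335, -0.004], -0.143],
  [0.085, [0.038, -0.0335, -0.004], -0.143],
  [0.085, [0.038, -0.0335, -0.004], -0.143],
  [0.085, [0.038, -0.0335, -0.004], -0.143],
  [0.085, [0.038, -0.0335, -0.004], -0.143],
  [0.085, [0.039, -0.0335, -0.004], -0.143],
  [0.085, [0, 0, 0], 0],
  [0.085, [0, 0, 0], 0],
])

```text
clock: 1.72
position: [0.4486, 0.3111, 0.2203]
ee_rot: [-0.558, 0.558, -0.435, 0.434]
contact_force: [-0.5, 1.3, -0.3]
width: 0.0848
```

Run:
```python
from h import *
im,d=get_image("wrist");np.save("w1.npy",d);c=camera_model("wrist");np.savez("w1c.npz",**c)
cv2.imwrite("pics/w1.png",cv2.resize(im[:,:,::-1],(768,576)))
```

```text
(no output)
```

View pics/w1.png

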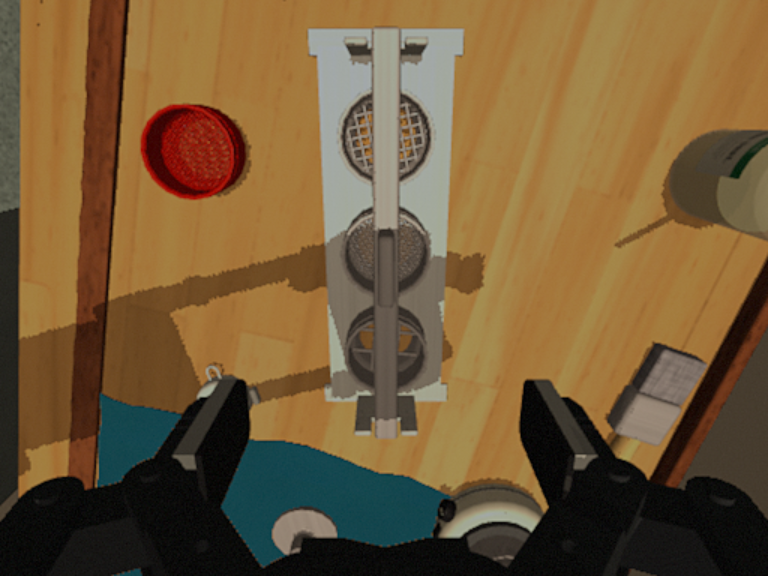

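The view shows: +y seat (385,135) medium mesh with single wires; middle seat (385,250) grey-cloth fine; −y seat (385,350) coarse with two thick wires each way. Look-alikes: red (195,150) wrist view and purple (323,266) top view are not meant.

Run:
```python
from h import *
d=np.load("w1.npy");c=dict(np.load("w1c.npz"));P=cloud("wrist",d,c)
print(P[:20,240:270].reshape(-1,3).mean(0), P[200:205,300:310].reshape(-1,3).mean(0))
p=P[10:300,190:320].reshape(-1,3)
for lo,hi in((.053,.064),(.074,.09)):
    q=p[(p[:,2]>lo)&(p[:,2]<hi)];print("z",np.median(q[:,2]));q=q[:,:2];m=np.array([.449,.311]);q=q[np.linalg.norm(q-m,axis=1)<.14]
    r=cv2.minAreaRect((q*1e4).astype(np.float32));print("rect",np.array(r[0])/1e4,np.array(r[1])/1e4,r[2])
    cc=q.mean(0);w,V=np.linalg.eigh(np.cov((q-cc).T));v=V[:,1];v=v*np.sign(v[1]);print(len(q),cc,np.degrees(np.arctan2(-v[0],v[1])))
from scipy.optimize import least_squares
a=np.radians(14.1)
for k in(-.072,0,.072):
    m=np.array([.449-k*np.sin(a),.311+k*np.cos(a)])
    q=p[(p[:,2]>.046)&(p[:,2]<.053)][:,:2];q=q[np.linalg.norm(q-m,axis=1)<.034]
    r=least_squares(lambda x:np.hypot(q[:,0]-x[0],q[:,1]-x[1])-.0275,m,loss="soft_l1",f_scale=.001);print(k,len(q),m.round(4),r.x.round(4))
```

```text
[0.41162574 0.45139542 0.00311781] [ 0.51579325  0.27473329 -0.00131226]
z 0.05810362699628607
rect [0.45049014 0.31075903] [0.04345974 0.26035212] 14.152914047241211
4379 [0.44533435 0.3293105 ] 14.294490164846692
z 0.0802926375829428
rect [0.45013184 0.31114116] [0.00971754 0.04386555] 14.017354965209961
565 [0.44966967 0.31237081] 13.971487521470808
-0.072 408 [0.4665 0.2412] [0.4673 0.2431]
0 469 [0.449 0.311] [0.4496 0.3126]
0.072 577 [0.4315 0.3808] [0.432  0.3819]
```

>>> jog_arm([
  [0.04, [0.001, 0, -0.045], 0],
  [0.04, [0, 0, -0.045], 0],
  [0.04, [0, 0, -0.03], 0],
  [0.04, [0, 0, -0.019], 0],
  [0.04, [0, 0, 0], 0],
  [0.04, [0, 0, 0], 0],
], force=40)

```text
clock: 2.52
position: [0.4499, 0.312, 0.0823]
ee_rot: [0.559, -0.558, 0.434, -0.434]
contact_force: [0.1, -0.5, 0.9]
width: 0.0401
```

>>> jog_arm([
  [0.0, [0, 0, 0], 0],
  [0.0, [0, 0, 0], 0],
  [0.0, [0, 0, 0], 0],
  [0.0, [0, 0, 0], 0],
  [0.0, [0, 0, 0], 0],
], force=40)

```text
clock: 3.15
position: [0.4502, 0.3114, 0.0824]
ee_rot: [0.559, -0.557, 0.434, -0.434]
contact_force: [-1.2, 0.1, 6.7]
width: 0.0087
```

>>> jog_arm([
  [0.0, [0, 0, 0.01], 0],
  [0.0, [0, 0, 0.015], 0],
  [0.0, [0, 0, 0.02], 0],
  [0.0, [0, 0, 0.03], 0],
  [0.0, [0, 0, 0.02], 0],
  [0.0, [0, 0, 0], 0],
])

```text
clock: 3.9
position: [0.4511, 0.3115, 0.1786]
ee_rot: [0.56, -0.556, 0.434, -0.435]
contact_force: [0.1, 0.4, -1.1]
width: 0.0089
```

Run:
```python
from h import *
im,d=get_image("wrist")
cv2.imwrite("pics/w2.png",im[:,:,::-1])
P=cloud("wrist",d)
q=P[150:384,150:360].reshape(-1,3)
im,d=get_image("scene")
cv2.imwrite("pics/s2.png",cv2.resize(im[120:280,100:360,::-1],None,fx=3,fy=3))
P=cloud("scene",d)[120:280,100:360].reshape(-1,3)
```

```text
(no output)
```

View pics/w2.png

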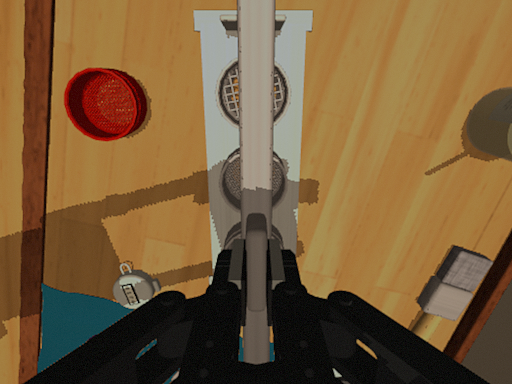

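View pics/s2.png

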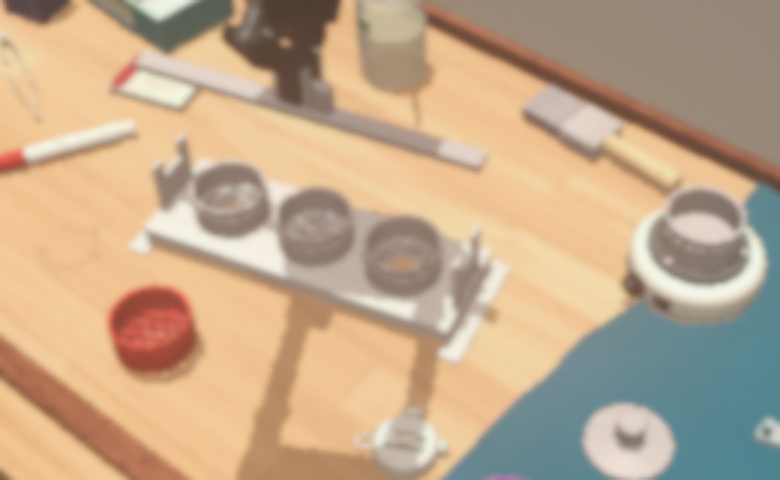

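>>> jog_arm([
  [0.0, [0.02, -0.008, 0], 0],
  [0.0, [0.042, -0.0115, 0], 0],
  [0.0, [0.042, -0.0115, -0.02], 0],
  [0.0, [0, 0, -0.04], 0],
  [0.0, [0, 0, -0.04], 0],
  [0.0, [0, 0, -0.03], 0],
  [0.0, [0, 0, -0.012], 0],
  [0.0, [0, 0, -0.002], 0],
  [0.0, [0, 0, 0], 0],
])

```text
clock: 5.12
position: [0.5548, 0.28, 0.0327]
ee_rot: [0.558, -0.558, 0.434, -0.435]
contact_force: [-0.9, 0.2, -1.7]
width: 0.0088
```

>>> jog_arm([
  [0.0, [0, 0, -0.0015], 0],
  [0.0, [0, 0, 0], 0],
])

```text
clock: 5.38
position: [0.5541, 0.2801, 0.0313]
ee_rot: [0.558, -0.558, 0.434, -0.434]
contact_force: [-0.1, -0.0, -2.1]
width: 0.0088
```

>>> jog_arm([
  [0.0, [0, 0, -0.0015], 0],
  [0.0, [0, 0, -0.001], 0],
  [0.0, [0, 0, 0], 0],
])

```text
clock: 5.75
position: [0.5542, 0.2802, 0.0309]
ee_rot: [0.559, -0.558, 0.434, -0.435]
contact_force: [-2.5, -2.2, 10.9]
width: 0.0093
```

Contact with the bench. Release and rise.

>>> jog_arm([
  [0.02, [0, 0, 0], 0],
  [0.03, [0, 0, 0], 0],
  [0.03, [0, 0, 0], 0],
  [0.03, [0, 0, 0.02], 0],
  [0.03, [0, 0, 0.05], 0],
  [0.05, [0, 0, 0.05], 0],
  [0.085, [0, 0, 0.03], 0],
  [0.085, [0, 0, 0], 0],
])

```text
clock: 6.75
position: [0.5555, 0.2807, 0.1811]
ee_rot: [0.56, -0.556, 0.433, -0.435]
contact_force: [0.0, 0.4, 0.0]
width: 0.0823
```

Run:
```python
from h import *
im,d=get_image("top");np.save("top3.npy",d)
cv2.imwrite("pics/t3.png",cv2.resize(im[90:290,130:350,::-1],None,fx=3,fy=3))
P=cloud("top",d);p=P[90:290,130:350].reshape(-1,3)
im,d=get_image("wrist")
cv2.imwrite("pics/w3.png",im[:,:,::-1])
P=cloud("wrist",d).reshape(-1,3)
q=P[(abs(P[:,2]-.008)<.004)&(abs(P[:,0]-.56)<.06)&(P[:,1]>.14)&(P[:,1]<.42)]
r=cv2.minAreaRect((q[:,:2]*1e4).astype(np.float32));print("bar rect",np.array(r[0])/1e4,np.array(r[1])/1e4,r[2],np.median(q[:,2]))
```

```text
bar rect [0.53248525 0.27349053] [0.06058963 0.25981152] 14.243181228637695 0.005202635308255321
```

View pics/t3.png

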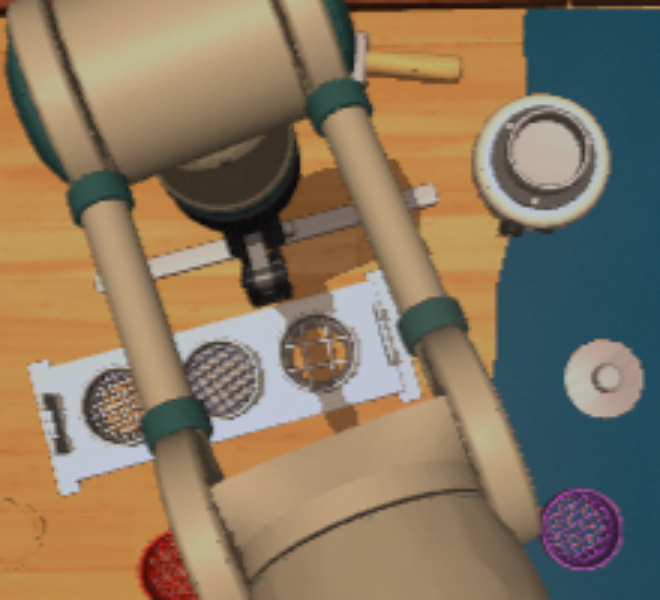

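View pics/w3.png

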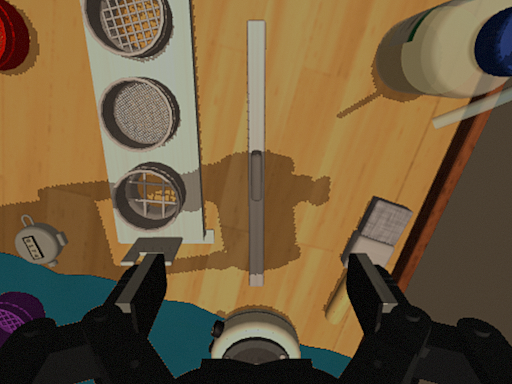

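Run:
```python
from h import *
from scipy.optimize import least_squares
P=cloud("top",np.load("top3.npy")).reshape(-1,3)
P0=cloud("top",np.load("top0.npy")).reshape(-1,3)
im,d=get_image("wrist");W=cloud("wrist",d).reshape(-1,3)
im,d=get_image("scene");S=cloud("scene",d).reshape(-1,3)
a=np.radians(14.1)
def fit(n,p,m,z,R):
    q=p[(p[:,2]>z-.0035)&(p[:,2]<z+.0035)];zz=q;q=q[:,:2];s=np.linalg.norm(q-m,axis=1)<.034;q=q[s]
    if len(q)<20: print(n,len(q));return
    r=least_squares(lambda x:np.hypot(q[:,0]-x[0],q[:,1]-x[1])-R,m,loss="soft_l1",f_scale=.001)
    th=np.arctan2(*(q-r.x).T);h=np.histogram(th,8,(-np.pi,np.pi))[0]
    print(n,len(q),r.x.round(4),h,np.median(zz[s][:,2]).round(4))
for n,k in(("C",-.072),("F",0),("M",.072)):
    m=np.array([.4497-k*np.sin(a),.3115+k*np.cos(a)])
    for pn,p in(("top",P),("wr",W),("sc",S)): fit(n+pn,p,m,.050,.0275)
m=np.array([.605,.0767])
for pn,p in(("top",P),("top0",P0),("wr",W),("sc",S)): fit("pan"+pn,p,m,.072,.0275)
```

```text
Ctop 108 [0.4669 0.2423] [13 12 14 14 16 14 13 12] 0.0505
Cwr 669 [0.4673 0.2421] [ 85 100  82  85  79  75  75  88] 0.0479
Csc 131 [0.4674 0.2426] [16 16 13 13 26 21 15 11] 0.0491
Ftop 82 [0.449  0.3123] [13 15  5  0  7 16 13 13] 0.05
Fwr 879 [0.4498 0.3117] [114 131 124 116 109 104  90  91] 0.0479
Fsc 124 [0.4497 0.3122] [15 16 12 16 20 19 14 12] 0.0495
Mtop 80 [0.4316 0.3815] [ 0 14 15 17 15 16  3  0] 0.0499
Mwr 625 [0.4321 0.3814] [131 158   1   0   0  90 126 119] 0.0479
Msc 127 [0.4322 0.382 ] [17 15 12 16 22 20 12 13] 0.0498
pantop 120 [0.6052 0.0768] [14 14 17 14 13 15 16 17] 0.0725
pantop0 121 [0.6052 0.0769] [15 15 16 16 11 12 20 16] 0.072
panwr 0
pansc 132 [0.6057 0.077 ] [16 19 18 12 17 22 17 11] 0.0712
```

>>> jog_arm([
  [0.085, [-0.053, 0.0157, 0], 0],
  [0.085, [-0.0528, 0.0156, 0], 0],
  [0.085, [0, 0, -0.045], 0],
  [0.085, [0, 0, -0.045], 0],
  [0.085, [0, 0, -0.03], 0],
  [0.085, [0, 0, -0.018], 0],
  [0.085, [0, 0, 0], 0],
  [0.085, [0, 0, 0], 0],
])

```text
clock: 7.95
position: [0.4481, 0.3113, 0.0402]
ee_rot: [-0.558, 0.558, -0.434, 0.434]
contact_force: [0.1, -0.3, 0.6]
width: 0.0853
```

>>> jog_arm([
  [0.05, [0, 0, 0], 0],
  [0.05, [0, 0, 0], 0],
  [0.05, [0, 0, 0], 0],
  [0.05, [0, 0, 0], 0],
  [0.05, [0, 0, 0], 0],
], force=40)

```text
clock: 8.57
position: [0.4486, 0.3116, 0.0416]
ee_rot: [0.559, -0.557, 0.434, -0.435]
contact_force: [-0.4, -0.0, 6.0]
width: 0.0578
```

>>> jog_arm([
  [0.05, [0, 0, 0.015], 0],
  [0.05, [0, 0, 0.03], 0],
  [0.05, [0, 0, 0.04], 0],
  [0.05, [0, 0, 0.015], 0],
  [0.05, [0, 0, 0], 0],
])

```text
clock: 9.2
position: [0.4485, 0.3115, 0.1414]
ee_rot: [0.559, -0.557, 0.434, -0.435]
contact_force: [-0.4, 0.0, -0.9]
width: 0.0577
```

```bash
cat > look.py <<'E'
from h import *
from scipy.optimize import least_squares
import sys
# usage: look.py tag x y zrim : rim circle fit near x,y,z in each view
def fit(n,p,m,z,R=.0275):
    q=p[(p[:,2]>z-.0035)&(p[:,2]<z+.0035)];zz=q;q=q[:,:2];s=np.linalg.norm(q-m,axis=1)<.034;q=q[s]
    if len(q)<20: print(n,len(q));return
    r=least_squares(lambda x:np.hypot(q[:,0]-x[0],q[:,1]-x[1])-R,m,loss="soft_l1",f_scale=.001)
    th=np.arctan2(*(q-r.x).T);h=np.histogram(th,8,(-np.pi,np.pi))[0]
    print(n,len(q),r.x.round(4),h,"z",np.median(zz[s][:,2]).round(4))
tag=sys.argv[1];a=[float(v) for v in sys.argv[2:]]
for c in ("wrist","top","scene"):
    im,d=get_image(c);P=cloud(c,d).reshape(-1,3)
    for i in range(0,len(a),3): fit(f"{c} {i//3}",P,np.array(a[i:i+2]),a[i+2])
    if c=="wrist": cv2.imwrite(f"pics/{tag}_w.png",im[:,:,::-1])
    if c=="scene": cv2.imwrite(f"pics/{tag}_s.png",cv2.resize(im[110:300,130:400,::-1],None,fx=2.5,fy=2.5))
print(manip.get_state()["position"],manip.get_state()["clock"])
E
python3 look.py L1 .4497 .312 .150
```

```text
wrist 0 2296 [0.4486 0.3114] [211 377 326 244 228 469 237 204] z 0.1473
top 0 1
scene 0 70 [0.4495 0.3117] [11  3  0  2  1 27 19  7] z 0.1484
[0.44705801 0.31077083 0.13887796] 9.35
```

View pics/L1_w.png

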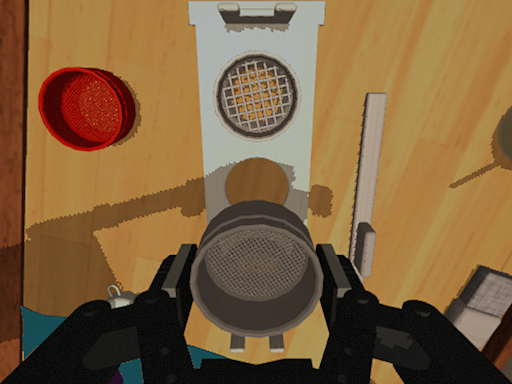

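>>> jog_arm([
  [0.05, [0.014, -0.022, 0], 0],
  [0.05, [0.03, -0.045, 0], 0],
  [0.05, [0.034, -0.05, 0], 0],
  [0.05, [0.034, -0.05, 0], 0],
  [0.05, [0.03, -0.045, 0], 0],
  [0.05, [0.0143, -0.0227, 0], 0],
  [0.05, [0, 0, 0], 0],
  [0.05, [0, 0, 0], 0],
])

```text
clock: 10.35
position: [0.6031, 0.0772, 0.139]
ee_rot: [-0.557, 0.558, -0.435, 0.433]
contact_force: [0.2, 0.9, -0.8]
width: 0.0572
```

```bash
python3 look.py L2 .605 .077 .150 .605 .077 .072
```

```text
wrist 0 1193 [0.6041 0.078 ] [ 69 266 197 100  93 301  95  72] z 0.1471
wrist 1 687 [0.6062 0.0766] [ 28  30 147 164 157 112  15  34] z 0.0707
top 0 43 [0.6031 0.0785] [ 0  0 14 16 13  0  0  0] z 0.1485
top 1 46 [0.6051 0.0766] [ 0  2 18 18  8  0  0  0] z 0.072
scene 0 57 [0.6034 0.0785] [11  4  3 10  5  0 11 13] z 0.148
scene 1 103 [0.6058 0.0772] [16 20 16 12 14  2 13 10] z 0.0711
[0.60343765 0.07780196 0.13997269] 10.5
```

View pics/L2_s.png

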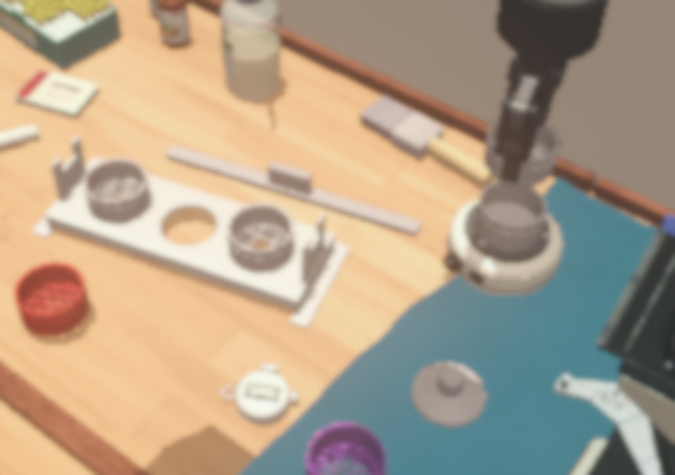

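View pics/L2_w.png

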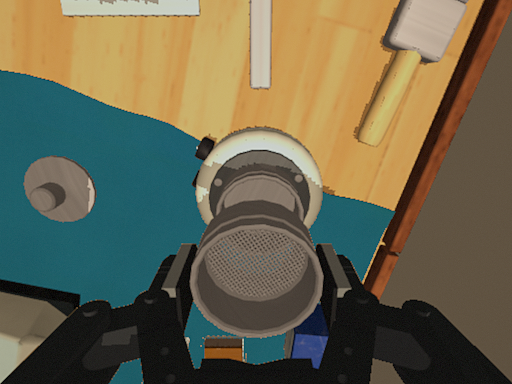

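>>> jog_arm([
  [0.05, [0.002, -0.0015, -0.01], 0],
  [0.05, [0, 0, -0.015], 0],
  [0.05, [0, 0, -0.012], 0],
  [0.05, [0, 0, -0.006], 0],
  [0.05, [0, 0, -0.004], 0],
  [0.05, [0, 0, 0], 0],
])

```text
clock: 11.25
position: [0.6064, 0.0751, 0.0931]
ee_rot: [-0.558, 0.558, -0.434, 0.434]
contact_force: [0.1, -0.7, -0.8]
width: 0.0573
```

>>> jog_arm([
  [0.05, [0, 0, -0.0015], 0],
  [0.05, [0, 0, -0.0015], 0],
  [0.05, [0, 0, -0.001], 0],
  [0.05, [0, 0, 0], 0],
])

```text
clock: 11.75
position: [0.6068, 0.0751, 0.0916]
ee_rot: [0.558, -0.558, 0.434, -0.435]
contact_force: [-3.0, -1.2, 9.1]
width: 0.0575
```

>>> jog_arm([
  [0.07, [0, 0, 0], 0],
  [0.085, [0, 0, 0], 0],
  [0.085, [0, 0, 0], 0],
  [0.085, [0, 0, 0.02], 0],
  [0.085, [0, 0, 0.05], 0],
  [0.085, [0, 0, 0.03], 0],
  [0.085, [0, 0, 0], 0],
])

```text
clock: 12.62
position: [0.6081, 0.0752, 0.192]
ee_rot: [0.559, -0.557, 0.433, -0.436]
contact_force: [-0.1, -1.0, -0.4]
width: 0.0851
```

```bash
python3 look.py L3 .605 .077 .100 .4320 .3817 .05
```

```text
wrist 0 424 [0.6061 0.0753] [50 56 62 64 59 49 41 43] z 0.097
wrist 1 0
top 0 74 [0.6067 0.0758] [ 0 15 16 16 14 13  0  0] z 0.1
top 1 111 [0.4315 0.3818] [15 15 11 14 15 15 12 14] z 0.05
scene 0 134 [0.6075 0.0761] [15 19 17 11 20 22 18 12] z 0.0994
scene 1 121 [0.4323 0.3819] [16 14 13 13 20 19 14 12] z 0.0495
[0.60541752 0.07508622 0.18785933] 12.775
```

View pics/L3_s.png

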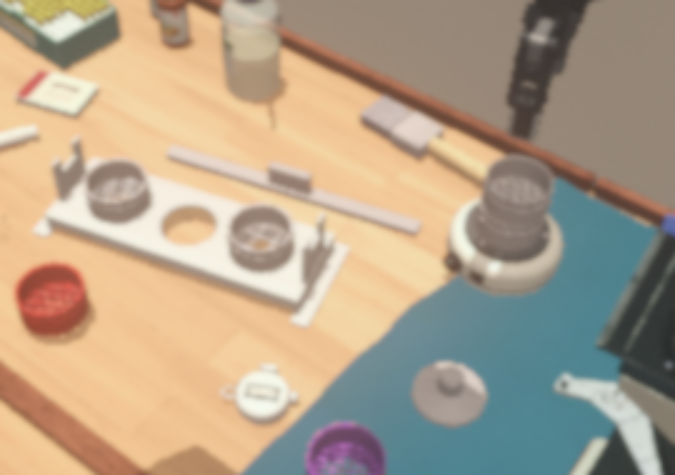

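>>> jog_arm([
  [0.085, [-0.015, 0.026, 0], 0],
  [0.085, [-0.029, 0.051, 0], 0],
  [0.085, [-0.03, 0.053, 0], 0],
  [0.085, [-0.03, 0.053, 0], 0],
  [0.085, [-0.03, 0.053, -0.01], 0],
  [0.085, [-0.026, 0.045, -0.02], 0],
  [0.085, [-0.0147, 0.0252, -0.03], 0],
  [0.085, [0, 0, -0.03], 0],
  [0.085, [0, 0, -0.02], 0],
  [0.085, [0, 0, 0], 0],
])

```text
clock: 14.02
position: [0.4295, 0.38, 0.0762]
ee_rot: [-0.556, 0.561, -0.435, 0.433]
contact_force: [-0.8, -0.2, -0.2]
width: 0.0851
```

```bash
python3 look.py L4 .4320 .3817 .05
python3 -c "
from h import *
print(manip.get_state()['position'])"
```

```text
wrist 0 2125 [0.4333 0.3827] [293 239 241 277 261 225 280 309] z 0.0497
top 0 27 [0.4312 0.3819] [ 5  0  0  0  0  0  7 15] z 0.0497
scene 0 102 [0.4321 0.3822] [16 17  1  1 19 18 15 15] z 0.0495
[0.43195903 0.38135295 0.07948067] 14.175
[0.43195903 0.38135295 0.07948067]
```

View pics/L4_w.png

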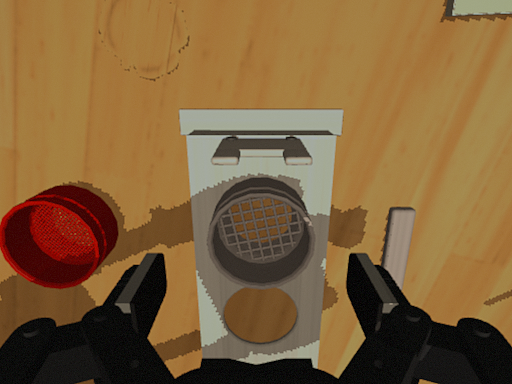

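>>> jog_arm([
  [0.085, [0.001, 0.001, -0.02], 0],
  [0.085, [0, 0, -0.0165], 0],
  [0.085, [0, 0, 0], 0],
  [0.05, [0, 0, 0], 0],
  [0.05, [0, 0, 0], 0],
  [0.05, [0, 0, 0], 0],
  [0.05, [0, 0, 0], 0],
  [0.05, [0, 0, 0], 0],
], force=40)

```text
clock: 15.18
position: [0.433, 0.3825, 0.044]
ee_rot: [0.558, -0.558, 0.434, -0.435]
contact_force: [-1.9, 0.5, 6.4]
width: 0.0564
```

>>> jog_arm([
  [0.05, [0, 0, 0.015], 0],
  [0.05, [0, 0, 0.03], 0],
  [0.05, [0, 0, 0.045], 0],
  [0.05, [0.005, -0.008, 0.02], 0],
  [0.05, [0.022, -0.04, 0.01], 0],
  [0.05, [0.03, -0.053, 0], 0],
  [0.05, [0.03, -0.053, 0], 0],
  [0.05, [0.03, -0.053, 0], 0],
  [0.05, [0.03, -0.053, 0], 0],
  [0.05, [0.0272, -0.0462, 0], 0],
])

```text
clock: 16.42
position: [0.608, 0.074, 0.1638]
ee_rot: [0.558, -0.557, 0.434, -0.435]
contact_force: [1.0, 0.3, 0.3]
width: 0.0564
```

>>> jog_arm([
  [0.05, [0, 0, 0], 0],
  [0.05, [0, 0, 0], 0],
])

```text
clock: 16.68
position: [0.6064, 0.0763, 0.1631]
ee_rot: [0.558, -0.558, 0.435, -0.434]
contact_force: [-0.4, 0.1, -0.8]
width: 0.0565
```

```bash
python3 look.py L5 .605 .077 .170 .605 .077 .1
```

```text
wrist 0 2746 [0.6069 0.0768] [286 379 445 308 294 429 311 294] z 0.1677
wrist 1 846 [0.6074 0.076 ] [ 90  34 152 161 163  92  56  98] z 0.0984
top 0 54 [0.6058 0.0771] [ 0  0 20 18 16  0  0  0] z 0.1697
top 1 42 [0.6066 0.0757] [ 0  5 14 16  7  0  0  0] z 0.1004
scene 0 81 [0.606  0.0774] [16 10 10 11  6  0 16 12] z 0.1691
scene 1 104 [0.6072 0.0761] [17 21 17 11 13  0 12 13] z 0.0993
[0.6060514  0.07748155 0.16306039] 16.825
```

View pics/L5_w.png

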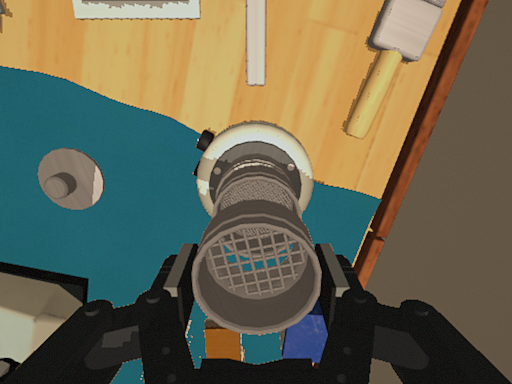

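>>> jog_arm([
  [0.05, [0.001, -0.001, -0.01], 0],
  [0.05, [0, 0, -0.012], 0],
  [0.05, [0, 0, -0.008], 0],
  [0.05, [0, 0, -0.005], 0],
  [0.05, [0, 0, -0.003], 0],
  [0.05, [0, 0, -0.0015], 0],
  [0.05, [0, 0, 0], 0],
])

```text
clock: 17.7
position: [0.608, 0.075, 0.1235]
ee_rot: [0.558, -0.558, 0.434, -0.434]
contact_force: [-0.0, -0.0, -0.9]
width: 0.0564
```

>>> jog_arm([
  [0.05, [0, 0, -0.0015], 0],
  [0.05, [0, 0, -0.001], 0],
  [0.05, [0, 0, 0], 0],
])

```text
clock: 18.08
position: [0.6082, 0.0751, 0.122]
ee_rot: [0.558, -0.558, 0.434, -0.435]
contact_force: [-0.8, -0.1, 5.5]
width: 0.0562
```

>>> jog_arm([
  [0.05, [0, 0, -0.0005], 0],
  [0.07, [0, 0, 0], 0],
  [0.085, [0, 0, 0], 0],
  [0.085, [0, 0, 0], 0],
  [0.085, [0, 0, 0.02], 0],
  [0.085, [0, 0, 0.04], 0],
  [0.085, [0, 0, 0.02], 0],
  [0.085, [0, 0, 0], 0],
])

```text
clock: 19.08
position: [0.6089, 0.0752, 0.2019]
ee_rot: [0.559, -0.557, 0.433, -0.435]
contact_force: [0.6, -0.4, -0.4]
width: 0.0849
```

```bash
python3 look.py L6 .606 .0765 .128 .4672 .2423 .05
```

```text
wrist 0 769 [0.6081 0.0747] [ 99  92 106  99 106  88  92  87] z 0.1252
wrist 1 0
top 0 68 [0.6081 0.0752] [ 0 11 16 17 13 11  0  0] z 0.1287
top 1 112 [0.4669 0.2424] [12 14 15 16 15 13 12 15] z 0.0502
scene 0 142 [0.6087 0.0755] [20 24 16 12 17 25 17 11] z 0.1273
scene 1 131 [0.4676 0.2424] [17 20 12 17 21 19 13 12] z 0.0495
[0.60701397 0.07511407 0.19885996] 19.225
```

View pics/L6_s.png

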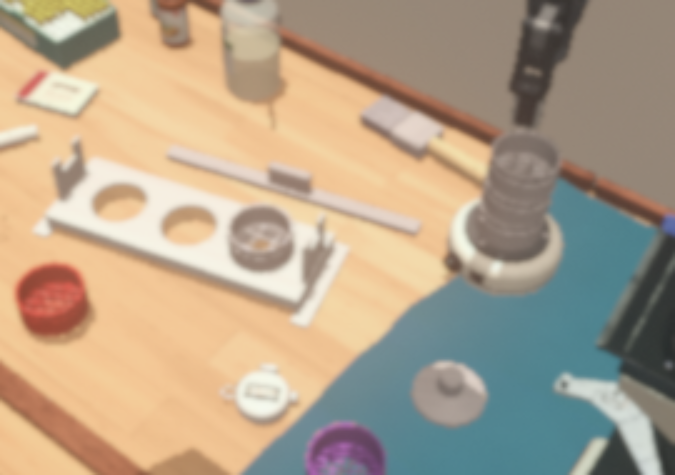

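>>> jog_arm([
  [0.085, [-0.016, 0.02, 0], 0],
  [0.085, [-0.035, 0.041, 0], 0],
  [0.085, [-0.037, 0.044, 0], 0],
  [0.085, [-0.034, 0.04, -0.01], 0],
  [0.085, [-0.0185, 0.0222, -0.03], 0],
  [0.085, [0, 0, -0.04], 0],
  [0.085, [0, 0, -0.04], 0],
  [0.085, [0, 0, 0], 0],
  [0.085, [0, 0, 0], 0],
])

```text
clock: 20.35
position: [0.4674, 0.2428, 0.0811]
ee_rot: [0.558, -0.558, 0.434, -0.434]
contact_force: [-0.3, -0.4, 0.2]
width: 0.085
```

```bash
python3 look.py L7 .4672 .2423 .05
```

```text
wrist 0 1837 [0.4683 0.2424] [244 215 207 244 228 205 232 262] z 0.0489
top 0 0
scene 0 97 [0.4673 0.2426] [16 17  7  0 11 19 15 12] z 0.0494
[0.46844675 0.24278255 0.08196626] 20.5
```

View pics/L7_w.png

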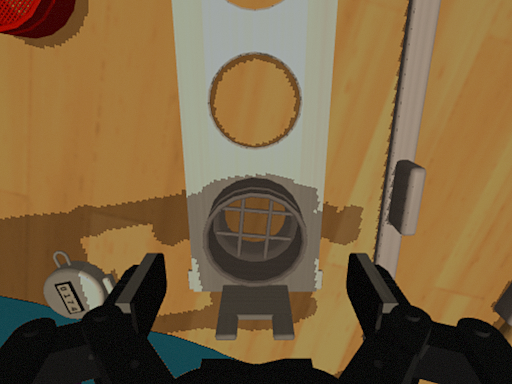

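>>> jog_arm([
  [0.085, [0, 0, -0.02], 0],
  [0.085, [0, 0, -0.0175], 0],
  [0.085, [0, 0, 0], 0],
  [0.05, [0, 0, 0], 0],
  [0.05, [0, 0, 0], 0],
  [0.05, [0, 0, 0], 0],
  [0.05, [0, 0, 0], 0],
  [0.05, [0, 0, 0], 0],
], force=40)

```text
clock: 21.5
position: [0.4681, 0.2426, 0.0445]
ee_rot: [0.559, -0.557, 0.434, -0.435]
contact_force: [-1.5, -0.5, 6.3]
width: 0.0572
```

>>> jog_arm([
  [0.05, [0, 0, 0.015], 0],
  [0.05, [0, 0, 0.03], 0],
  [0.05, [0, 0, 0.05], 0],
  [0.05, [0, 0, 0.05], 0],
  [0.05, [0.016, -0.02, 0.005], 0],
  [0.05, [0.035, -0.041, 0], 0],
  [0.05, [0.037, -0.044, 0], 0],
  [0.05, [0.034, -0.04, 0], 0],
  [0.05, [0.0187, -0.0223, 0], 0],
  [0.05, [0, 0, 0], 0],
])

```text
clock: 22.75
position: [0.6095, 0.0731, 0.1936]
ee_rot: [0.558, -0.557, 0.435, -0.436]
contact_force: [-0.4, 0.6, -1.0]
width: 0.057
```

>>> jog_arm([
  [0.05, [0, 0, 0], 0],
])

```text
clock: 22.88
position: [0.6073, 0.0755, 0.1933]
ee_rot: [0.558, -0.558, 0.435, -0.434]
contact_force: [-0.1, 0.5, -0.8]
width: 0.0572
```

```bash
python3 look.py L8 .608 .0755 .199 .608 .0755 .128
```

```text
wrist 0 3030 [0.608 0.076] [328 428 410 350 327 487 359 341] z 0.1972
wrist 1 915 [0.6091 0.0752] [121  34 150 162 156  98  55 139] z 0.1263
top 0 57 [0.6066 0.0761] [ 0  0 20 21 16  0  0  0] z 0.1993
top 1 43 [0.6084 0.0753] [ 0  5 16 15  7  0  0  0] z 0.1286
scene 0 87 [0.6074 0.0764] [21  5 10 13  7  0 19 12] z 0.1983
scene 1 111 [0.6086 0.0756] [17 24 16 14 13  0 16 11] z 0.1276
[0.60724554 0.07608057 0.19324136] 23.025
```

View pics/L8_w.png

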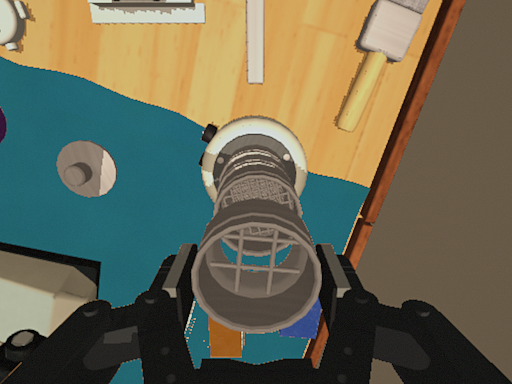

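>>> jog_arm([
  [0.05, [0.0012, -0.0008, -0.01], 0],
  [0.05, [0, 0, -0.013], 0],
  [0.05, [0, 0, -0.008], 0],
  [0.05, [0, 0, -0.005], 0],
  [0.05, [0, 0, -0.004], 0],
  [0.05, [0, 0, -0.0015], 0],
  [0.05, [0, 0, 0], 0],
])

```text
clock: 23.9
position: [0.6094, 0.0742, 0.1515]
ee_rot: [0.558, -0.558, 0.434, -0.434]
contact_force: [0.2, -0.6, -1.1]
width: 0.0569
```

>>> jog_arm([
  [0.05, [0, 0, -0.0015], 0],
  [0.05, [0, 0, -0.001], 0],
  [0.05, [0, 0, 0], 0],
])

```text
clock: 24.28
position: [0.6097, 0.0742, 0.1505]
ee_rot: [0.558, -0.558, 0.434, -0.435]
contact_force: [-1.5, -0.2, 6.6]
width: 0.0572
```

>>> jog_arm([
  [0.07, [0, 0, 0], 0],
  [0.085, [0, 0, 0], 0],
  [0.085, [0, 0, 0], 0],
  [0.085, [0, 0, 0.02], 0],
  [0.085, [0, 0, 0.04], 0],
  [0.085, [0, 0, 0.02], 0],
  [0.085, [0, 0, 0], 0],
])

```text
clock: 25.15
position: [0.6103, 0.0742, 0.2305]
ee_rot: [0.559, -0.557, 0.433, -0.435]
contact_force: [0.3, 0.3, -0.5]
width: 0.0851
```

```bash
python3 look.py L9 .608 .0755 .156
python3 - <<'E'
from h import *
for c in("top","scene"):
    im,d=get_image(c);P=cloud(c,d).reshape(-1,3)
    for nm,z in(("knob",.038),("flange",.014)):
        q=P[(abs(P[:,2]-z)<.004)&(np.hypot(P[:,0]-.445,P[:,1]-.035)<.034)]
        (cc,r)=cv2.minEnclosingCircle((q[:,:2]*1e4).astype(np.float32));print(c,nm,len(q),np.array(cc)/1e4,r/1e4,q.mean(0))
E
```

```text
wrist 0 734 [0.6095 0.074 ] [ 88  98  97 109 100  80  82  80] z 0.1531
top 0 77 [0.6092 0.0746] [ 0 12 22 16 14 13  0  0] z 0.1565
scene 0 145 [0.61   0.0747] [17 21 19 12 19 23 22 12] z 0.1553
[0.60849713 0.07417753 0.22737828] 25.3
top knob 13 [0.44506943 0.03985479] 0.007622999572753906 [0.44455454 0.04175294 0.03850441]
top flange 195 [0.4449334  0.03625032] 0.0287118896484375 [0.44427487 0.04821346 0.01508291]
scene knob 75 [0.44575796 0.03477768] 0.010299910736083984 [0.44468315 0.03424257 0.03734011]
scene flange 472 [0.44628799 0.03535238] 0.029536904907226564 [0.44190386 0.0329522  0.0147969 ]
```

View pics/L9_s.png

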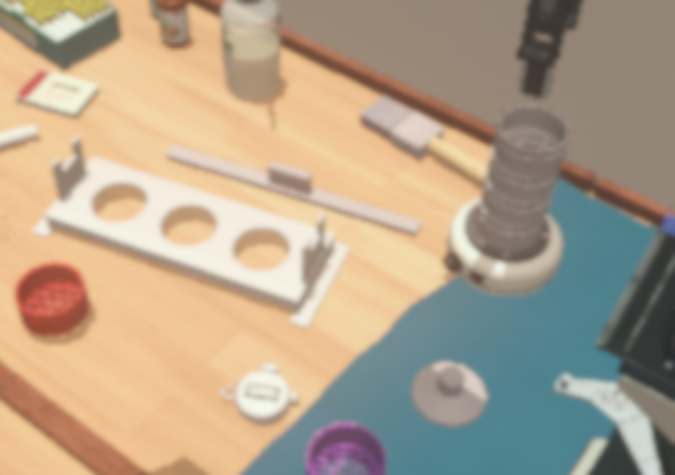

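>>> jog_arm([
  [0.085, [-0.02, -0.005, 0], 0],
  [0.05, [-0.045, -0.011, 0], 0],
  [0.05, [-0.05, -0.012, 0], 0],
  [0.05, [-0.0488, -0.0114, -0.03], 0],
  [0.05, [0, 0, -0.05], 0],
  [0.05, [0, 0, -0.05], 0],
  [0.05, [0, 0, -0.025], 0],
  [0.05, [0, 0, 0], 0],
  [0.05, [0, 0, 0], 0],
])

```text
clock: 26.52
position: [0.4461, 0.0348, 0.0743]
ee_rot: [0.558, -0.558, 0.434, -0.435]
contact_force: [0.2, -0.3, 0.5]
width: 0.0499
```

Run:
```python
from h import *
for c in("wrist","top","scene"):
    im,d=get_image(c);P=cloud(c,d).reshape(-1,3)
    if c=="wrist": cv2.imwrite("pics/L10_w.png",im[:,:,::-1])
    for nm,z,r0 in(("knob",.038,.015),("flange",.014,.034)):
        q=P[(abs(P[:,2]-z)<.004)&(np.hypot(P[:,0]-.445,P[:,1]-.035)<r0)]
        if len(q)<5: continue
        (cc,r)=cv2.minEnclosingCircle((q[:,:2]*1e4).astype(np.float32));print(c,nm,len(q),np.array(cc)/1e4,r/1e4,q.mean(0))
print(manip.get_state()["position"])
```

```text
wrist knob 862 [0.44620757 0.03339111] 0.01021589126586914 [0.4460939  0.03449812 0.0366519 ]
wrist flange 4789 [0.44651245 0.03349319] 0.02905899658203125 [0.44546756 0.03742064 0.01393466]
top flange 159 [0.44387676 0.03866554] 0.02792279052734375 [0.44130177 0.0497143  0.01517973]
scene knob 7 [0.44834146 0.02755575] 0.00503126220703125 [0.44749972 0.02669481 0.03698101]
scene flange 427 [0.44537017 0.03412418] 0.029200888061523437 [0.44004721 0.03046386 0.01481489]
[0.44653473 0.03476571 0.07497292]
```

View pics/L10_w.png

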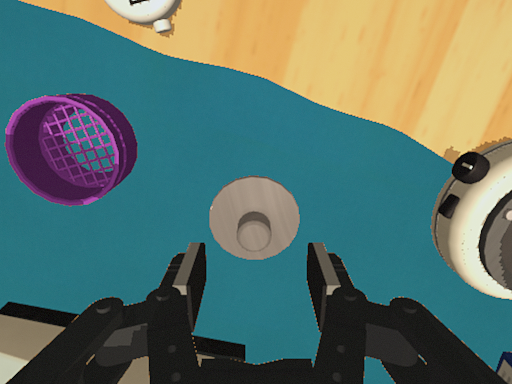

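>>> jog_arm([
  [0.05, [-0.0003, -0.0005, -0.02], 0],
  [0.05, [0, 0, -0.0185], 0],
  [0.05, [0, 0, 0], 0],
  [0.01, [0, 0, 0], 0],
  [0.01, [0, 0, 0], 0],
  [0.01, [0, 0, 0], 0],
  [0.01, [0, 0, 0], 0],
  [0.01, [0, 0, 0], 0],
], force=40)

```text
clock: 27.68
position: [0.446, 0.0343, 0.0364]
ee_rot: [0.558, -0.558, 0.434, -0.435]
contact_force: [-0.3, 0.6, 5.8]
width: 0.0182
```

>>> jog_arm([
  [0.01, [0, 0, 0.015], 0],
  [0.01, [0, 0, 0.03], 0],
  [0.01, [0, 0, 0.05], 0],
  [0.01, [0, 0, 0.055], 0],
  [0.01, [0, 0, 0.035], 0],
  [0.01, [0.02, 0.005, 0], 0],
  [0.01, [0.045, 0.011, 0], 0],
  [0.01, [0.045, 0.011, 0], 0],
  [0.01, [0.036, 0.009, 0], 0],
  [0.01, [0.0174, 0.0042, 0], 0],
])

```text
clock: 28.92
position: [0.6106, 0.0753, 0.2176]
ee_rot: [-0.558, 0.558, -0.435, 0.434]
contact_force: [0.1, 0.2, -0.2]
width: 0.0184
```

>>> jog_arm([
  [0.01, [0, 0, 0], 0],
  [0.01, [0, 0, 0], 0],
])

```text
clock: 29.18
position: [0.6075, 0.0745, 0.219]
ee_rot: [-0.557, 0.559, -0.435, 0.433]
contact_force: [0.2, -0.0, -0.8]
width: 0.0184
```

```bash
cat > lid.py <<'E'
from h import *
import sys
from scipy.optimize import least_squares
x,y,zo=map(float,sys.argv[2:5])
for c in("wrist","top","scene"):
    im,d=get_image(c);P=cloud(c,d).reshape(-1,3)
    if c=="wrist": cv2.imwrite(f"pics/{sys.argv[1]}_w.png",im[:,:,::-1])
    if c=="scene": cv2.imwrite(f"pics/{sys.argv[1]}_s.png",cv2.resize(im[90:250,220:400,::-1],None,fx=4,fy=4))
    q=P[(abs(P[:,2]-zo-.014)<.004)&(np.hypot(P[:,0]-x,P[:,1]-y)<.034)]
    if len(q)>5:
        (cc,r)=cv2.minEnclosingCircle((q[:,:2]*1e4).astype(np.float32));print(c,"flange",len(q),np.array(cc)/1e4,r/1e4,"z",np.median(q[:,2]))
        A=np.c_[q[:,:2],np.ones(len(q))];k=np.linalg.lstsq(A,q[:,2],rcond=None)[0];print("  tilt",np.hypot(*k[:2]).round(3))
    q=P[(abs(P[:,2]-.156)<.0035)&(np.hypot(P[:,0]-x,P[:,1]-y)<.034)]
    if len(q)>20 and zo>.16:
        r=least_squares(lambda t:np.hypot(q[:,0]-t[0],q[:,1]-t[1])-.0275,[x,y],loss="soft_l1",f_scale=.001);print(c,"rim",len(q),r.x.round(4))
print(manip.get_state()["position"],manip.get_state()["clock"])
E
python3 lid.py L11 .609 .0745 .185
```

```text
wrist flange 4152 [0.60835957 0.07397731] 0.029017575073242187 z 0.1965380004223185
  tilt 0.006
wrist rim 602 [0.6106 0.0739]
top flange 250 [0.60372246 0.08284794] 0.027394696044921875 z 0.19881024229873673
  tilt 0.047
top rim 57 [0.6095 0.0745]
scene flange 334 [0.60731494 0.07509267] 0.029715328979492188 z 0.1983121494872565
  tilt 0.008
scene rim 112 [0.6101 0.0747]
[0.60767144 0.07434923 0.22024858] 29.325
```

View pics/L11_w.png

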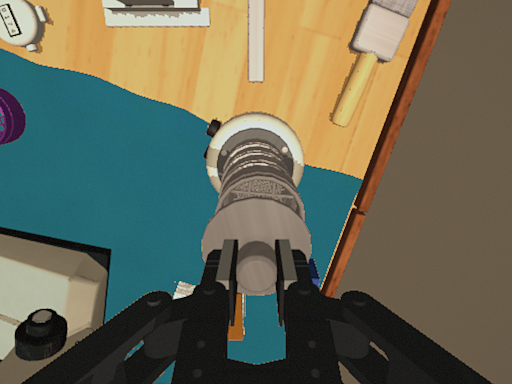

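View pics/L11_s.png

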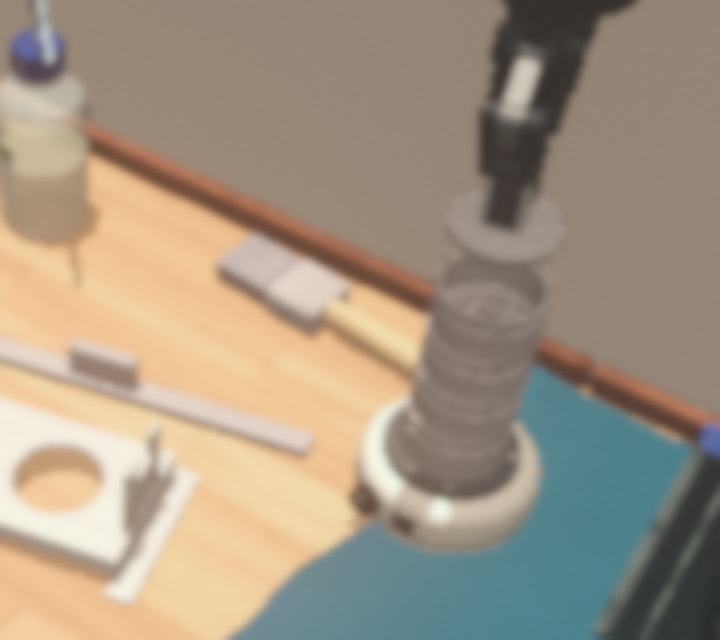

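>>> jog_arm([
  [0.01, [0.0024, -0.0002, -0.01], 0],
  [0.01, [0, 0, -0.012], 0],
  [0.01, [0, 0, -0.007], 0],
  [0.01, [0, 0, -0.004], 0],
  [0.01, [0, 0, -0.003], 0],
  [0.01, [0, 0, 0], 0],
])

```text
clock: 30.08
position: [0.611, 0.0743, 0.1842]
ee_rot: [-0.558, 0.558, -0.434, 0.434]
contact_force: [0.9, 0.6, -0.8]
width: 0.0186
```

>>> jog_arm([
  [0.01, [0, 0, -0.0015], 0],
  [0.01, [0, 0, -0.001], 0],
  [0.01, [0, 0, 0], 0],
])

```text
clock: 30.45
position: [0.6112, 0.0743, 0.1824]
ee_rot: [0.558, -0.558, 0.434, -0.435]
contact_force: [-0.6, -0.0, 2.7]
width: 0.018
```

>>> jog_arm([
  [0.01, [0, 0, -0.0008], 0],
  [0.01, [0, 0, 0], 0],
])

```text
clock: 30.7
position: [0.6113, 0.0743, 0.1824]
ee_rot: [0.558, -0.558, 0.434, -0.435]
contact_force: [-2.1, -0.2, 6.5]
width: 0.0183
```

>>> jog_arm([
  [0.03, [0, 0, 0], 0],
  [0.05, [0, 0, 0], 0],
  [0.05, [0, 0, 0], 0],
  [0.05, [0, 0, 0.02], 0],
  [0.05, [0, 0, 0.04], 0],
  [0.05, [0, 0, 0.04], 0],
  [0.05, [0, 0, 0], 0],
  [0.05, [0, 0, 0], 0],
])

```text
clock: 31.7
position: [0.6105, 0.0743, 0.2802]
ee_rot: [-0.558, 0.558, -0.435, 0.434]
contact_force: [-0.2, -0.2, -0.5]
width: 0.0499
```

```bash
python3 lid.py L12 .609 .0745 .146
python3 - <<'E'
from h import *
im,d=get_image("scene");P=cloud("scene",d).reshape(-1,3)
q=P[(abs(P[:,2]-.03)<.004)&(np.hypot(P[:,0]-.554,P[:,1]-.28)<.04)];print("handle top",len(q),q.mean(0))
im,d=get_image("top");cv2.imwrite("pics/tF.png",im[:,:,::-1])
E
```

```text
wrist flange 3092 [0.61184111 0.07376779] 0.02899039306640625 z 0.15879545195602754
  tilt 0.003
top flange 459 [0.61050991 0.07528823] 0.029814886474609375 z 0.16153010897593645
  tilt 0.012
scene flange 388 [0.61222524 0.07492131] 0.0299261962890625 z 0.16105852732877834
  tilt 0.034
[0.61018338 0.0742943  0.27923583] 31.85
handle top 68 [0.55443277 0.27841693 0.02968661]
```

View pics/L12_s.png

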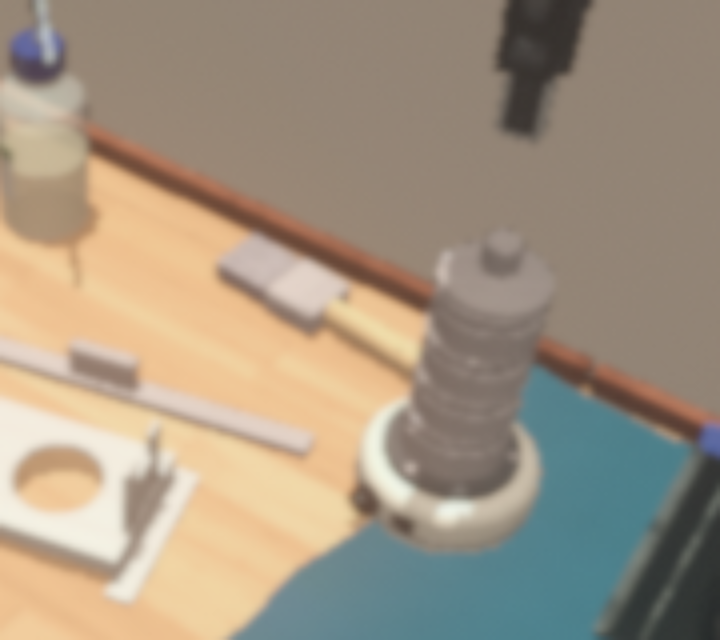

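View pics/L12_w.png

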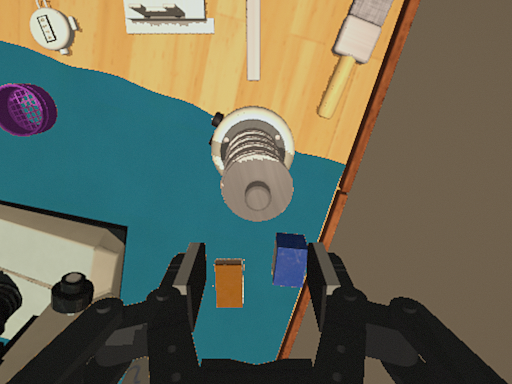

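```bash
python3 -c "
from rig import *
print(sign_off())"
```

```text
the job is handed in; nothing more can be done
None
```

The tower is built on the receiver pan in the order fine, medium, coarse, lid, and I handed the job in at about 32 s of the 112 s. `sign_off()` gave no verdict, so what follows comes from my own checks.

I first lifted the hold-down bar out of its brackets and laid it on the bench at about x 0.554, y 0.280, handle up. All three sieves were still in the rack at that point. I chose the sieves by their mesh and left the red and purple look-alikes alone.

**Heights after each release:** the rims stood at about 100, 128 and 156 mm, as they should when fully nested. The lid flange top measured about 160.5 mm against 160 nominal.

**Alignment:** each piece sits within about 2 mm of the axis of the one below. Most readings give the lid a tilt of 0.01 rad or less. One scene-camera fit gave 0.034 rad, which I take to be noise and is still under the 0.07 limit.

**Bar:** its handle top measured 29.7 mm, which means it is lying flat.

**Known disagreements:** the wrist depth readings ran 1–3 mm lower than the other two cameras throughout. The tower leans by small steps: its top is about 6 mm off the pan axis, though each piece is well inside the 6 mm allowed to the one below.

**Bystanders:** the wash bottle, tally counter and brush look unmoved in the last pictures; I did not measure them again. The gripper was clear of everything, about 10 cm above the tower.

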